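# Eject the pink dental model from its mould and lay it in the tray

### The job

Press the orange ejector plate of the mould that holds the pink dental model fully forward, so that the model is pushed out onto the mould's landing, and let the plate spring back. Then pick the pink model up and set it down gently, not dropped, flat with its teeth up in the blue tray. Leave the yellow model where it is in its own mould.

Things in the scene. Friction and masses are not known exactly. Their poses are not given: they have to be found in the camera images.
- pink_model: Pink dental model, a 50 (x) by 48 (y) by 28 mm block with small teeth on top to 35 mm, 100 g. Origin: centre of underside, z up. It starts level in a fixed grey metal mould, axes as the mould's, underside 25 mm above the bench, held down by two side lips (tops 58 mm). Pushed 55 mm or more along +x it is clear of them on a level landing 40 mm wide, narrower than it, its sides free to grip.
- pink_mould_press (a point): Centre of the rear face of that mould's upright orange ejector plate (36 mm wide, 6 thick), 33 mm behind the model's centre, 85 mm above the bench; plate top 100 mm. Site x: level push direction; z up; moves with the plate. Stroke 68 mm; push about 62. A spring (2.4 N at rest, 8 N pressed, damped) returns it. Space behind it is free above 52 mm, over the lips above 60 mm.
- blue_tray: Shallow square blue plastic tray fixed on the bench, 140 by 140 mm outside, walls 4 mm thick and 15 mm high, floor 4 mm thick. Origin: centre of its underside; x, y along its sides. It stands to the far left or far right of the two moulds; a green mixing bowl has the other place.
- yellow_model: Yellow dental model, same size and axes, to be left alone in a second, identical mould with an identical orange plate. Both moulds are 66 mm wide; from the model's start centre they reach 100 mm back (52 mm high spring housing) and 28 mm forward (lips), then a 40 mm wide landing up to 97 mm with a 6 mm high stop at its end.
There are look-alikes about, which are no part of the job. There is more than one size of the blue_tray; the job needs the middle-sized.

How it is judged:
By the outcome, as a careful person would: the job done as asked, in the order asked, and still so for the second after the job is handed in, with the robot touching nothing.
It also fails if it takes over 51 s, if anything falls off the work surface, if the arm or the gripper's body presses on something with over 40 N, if the wrist force passes 120 N, or if a joint passes its speed limit or range.

### The arm

A 6-joint arm with a two-finger parallel gripper is mounted at the origin on the work surface. World frame = base frame: x ahead of the robot, y to its left, z up, the work surface at z = 0. Lengths are in mm, angles in rad, forces in N, time in s.
With the tool pointing down it reaches from about 350 to 975 mm from the base axis. Payload 7.1 kg.
Tool frame: the origin (TCP) lies at the centre of the arm's flange, where the gripper is bolted on; the fingertips stand 182 mm ahead of it and the grasp point (between the pads) lies 163 mm ahead of it; z points along the fingers, y is the line along which they close (so a half turn about z gives the same grasp; the last joint's range is limited). The gripper opens to 88 mm and grips with 3 to 60 N. Pads are 20 mm wide; open, the fingers measure 115 mm over their backs; the gripper's body (75 mm by 178 mm) begins 61 mm behind the grasp point.
Start: joints at [-1.13, 0.423, 1.63, -0, 1.089, -0.019], TCP at [277.37, -560.064, 404.675] pointing down, gripper open.
Joint ranges: [-3, 3], [-0.9, 2.11], [0.09, 2.58], [-1.31, 4.45], [0.11, 2.69], [-2.54, 2.54]. Speed limits (rad/s): [2.39, 2.39, 3.01, 3.14, 3.14, 3.14].

### API

Orientations are given as a rotation vector (axis times angle).
In Python, from workcell import readout, get_image, ctrl gives the robot as it stands.
- The arm moves only by the tool step_arm, never from a script. Its argument "targets" is a list that holds one entry, the list of rows, each a list of 7 numbers: the shift along the world's x, y, z as a fraction of full scale, then the turn, a rotation vector about the world's x, y, z as a fraction of full scale, then the opening, from 0 (shut) to 1 (fully open). In form: [[[dx, dy, dz, wx, wy, wz, claw], ...]]. A call has exactly 5 rows; each row shifts and turns the commanded pose from where the row before left it; what a row does not reach is not made up. Full scale, the value 1, is 0.05 m for a shift and 4 degrees for a turn. A row lasts 1/8 s, in which the tool goes at most 62.5 mm and 10.7 degrees, less where a joint would pass 70% of its speed; a pose out of reach is approached as far as the arm can. A call with a number of a shift or a turn outside -1 to 1 is refused whole. A call with a gripper value outside its range is refused whole. The fingers move at their own pace and stop on an object; the grip force is fixed at half the most. Time passes only in rows, so rows that do not move let the fingers close, or fill a call up. It gives the time, the measured TCP pose, the force, the opening and the grip force at its end, in the units of the state.
- readout.get_obs(): the state, without advancing time (a new reading comes with each control period).
- get_image(name): name is "side" or "top"; returns a dict with "pixels" (384x512x3 uint8, red, green, blue), "intrinsics" (3x3 intrinsics, pixels), "extrinsics" (4x4, takes a point from world to camera coordinates). Camera axes: x right, y down, z forward; pixel columns grow to the right and rows downward; lengths in mm; the calibration is good to about 2 mm. A picture is of the moment at which its call begins. There is no depth.
- ctrl.close_job(): hands the job in; it is judged then, once.
The state is a dict: "t": time; "qpos": joint angles; "qvel": joint speeds; "joint_torque": joint torques, N m; "ee_pos": TCP position; "orientation": TCP orientation; "ft_force": force on the tool from outside, world axes, zero at the start; "moment": the same for the moment, N m; "width": finger opening in mm; "grasp_force": force on a finger pad.
Only numpy, scipy, OpenCV 4.12 (cv2) and the standard library are available. Lean on these libraries where they do the work, as an engineer would, in place of code of your own. Each camera call takes 0.05 s, during which the arm holds its last target. There are 200 camera calls.

## Working session

There is one attempt and no reset: what is moved stays moved. The work goes in short steps, Python scripts to look and compute and a tool call to move; the robot and the scene stay as the last step left them, time stands still between calls to the robot, and variables do not carry over. Pictures are saved under pics/ and viewed, at most 10 in all, crops included, and the job is handed in when it is done.

Besides the shell and the picture viewer there is one more tool, called by a JSON object that holds its "method" and its "body". step_arm: Moves the arm, as the interface text tells. Shift numbers are shares of 0.05 m and turn numbers shares of 4 degrees, none past 1 either way. Its arguments: {"type":"object","properties":{"targets":{"type":"array"}},"required":["targets"]}

```bash
mkdir -p pics
python3 - <<'E'
from workcell import readout,get_image
import cv2,numpy as np
o=readout.get_obs();print(o['t'],o['ee_pos'],o['orientation'],o['width'])
for n in("top","side"):
    d=get_image(n);cv2.imwrite(f"pics/{n}0.png",d["pixels"][:,:,::-1]);print(d["intrinsics"],d["extrinsics"])
    np.savez(f"{n}0.npz",**d)
E
```

```text
0.0 [ 277.24298011 -559.82594291  403.89409254] [-3.05744942e+00 -7.15547101e-01  5.42409790e-04] 87.53514697476672
[[500.0560993    0.         252.13042769]
 [  0.         500.0560993  194.88769421]
 [  0.           0.           1.        ]] [[-1.17272553e-01 -9.93099530e-01  6.87479472e-04  1.17575300e+02]
 [-9.70924725e-01  1.14508461e-01 -2.10221291e-01  4.37095093e+02]
 [ 2.08691943e-01 -2.53206783e-02 -9.77653587e-01  1.33675195e+03]
 [ 0.00000000e+00  0.00000000e+00  0.00000000e+00  1.00000000e+00]]
[[399.3205743    0.         255.32539744]
 [  0.         399.3205743  192.88519359]
 [  0.           0.           1.        ]] [[-9.90866653e-01 -1.33135018e-01 -2.14089397e-02  4.48894492e+02]
 [-7.64346495e-02  6.85328027e-01 -7.24212151e-01  3.06445911e+01]
 [ 1.11090144e-01 -7.15961285e-01 -6.89244817e-01  1.34053305e+03]
 [ 0.00000000e+00  0.00000000e+00  0.00000000e+00  1.00000000e+00]]
```

View pics/top0.png

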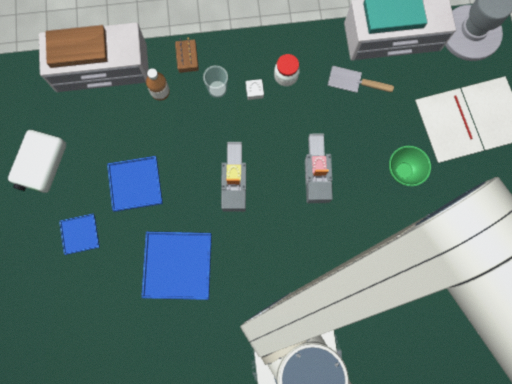

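View pics/side0.png

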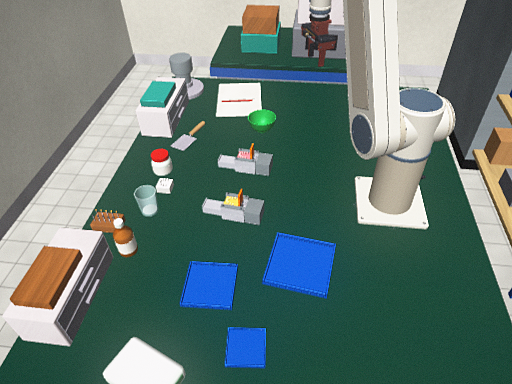

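The top view shows the pink model at about (319,165), its housing at (319,190) and its landing at (316,143). The yellow model is at (234,174), and the mid-sized tray at (135,183). Next I'll measure these.

```bash
cat > h.py <<'E'
import numpy as np,cv2
def ray(d,u,v,z):
    K,E=d["intrinsics"],d["extrinsics"];R,t=E[:3,:3],E[:3,3]
    c=-R.T@t;r=R.T@np.linalg.inv(K)@[u,v,1];return (c+r*(z-c[2])/r[2])[:2]
def proj(d,p):
    q=d["extrinsics"][:3,:3]@np.array(p,float)+d["extrinsics"][:3,3];q=d["intrinsics"]@q;return q[:2]/q[2]
def tri(d1,p1,d2,p2):
    P=[d["intrinsics"]@d["extrinsics"][:3] for d in(d1,d2)]
    X=cv2.triangulatePoints(P[0],P[1],np.array(p1,float).reshape(2,1),np.array(p2,float).reshape(2,1));return (X[:3]/X[3]).ravel()
def blobs(d,lo,hi,amin=8):
    h=cv2.cvtColor(d["pixels"],cv2.COLOR_RGB2HSV);m=cv2.inRange(h,np.array(lo),np.array(hi))
    n,l,s,c=cv2.connectedComponentsWithStats(m);return [(s[i].tolist(),c[i].round(2).tolist(),l==i) for i in range(1,n) if s[i][4]>=amin]
E
python3 - <<'E'
from h import *
T=dict(np.load("top0.npz"));S=dict(np.load("side0.npz"))
for nm,lo,hi in(("pink",(160,60,120),(179,255,255)),("orange",(8,190,150),(19,255,255)),("yellow",(22,100,120),(32,255,255))):
    for k,d in(("T",T),("S",S)):
        for s,c,m in blobs(d,lo,hi): print(nm,k,s,c)
for s,c,m in blobs(T,(105,150,60),(125,255,255),500):
    cs=cv2.findContours(m.astype(np.uint8),0,2)[0][0];r=cv2.minAreaRect(cs);b=cv2.boxPoints(r)
    w=np.array([ray(T,*p,13) for p in b]);print("tray",s,w.mean(0),np.linalg.norm(np.roll(w,1,0)-w,axis=1),np.degrees(np.arctan2(*(w[1]-w[0])[::-1])))
for nm,d,(x,y,w,h) in(("ct",T,(285,120,60,90)),("cs",S,(205,135,80,50))):
    f=6 if nm=="ct" else 9
    cv2.imwrite(f"pics/{nm}.png",cv2.resize(d["pixels"][y:y+h,x:x+w,::-1],None,fx=f,fy=f,interpolation=cv2.INTER_CUBIC))
# landing/housing rows in the top view (grey)
hsv=cv2.cvtColor(T["pixels"],cv2.COLOR_RGB2HSV)
g=((hsv[...,1]<60)&(hsv[...,2]>60)).astype(np.uint8)
for v in range(134,204,4):
    q=np.where(g[v,295:345])[0]+295
    if len(q):print(v,q.min(),q.max())
E
```

```text
pink T [313, 157, 3, 5, 9] [313.56, 158.67]
pink T [322, 156, 4, 7, 15] [324.13, 158.67]
pink T [313, 159, 13, 13, 77] [318.65, 164.79]
pink S [241, 152, 9, 7, 42] [245.88, 154.88]
pink S [237, 154, 4, 4, 8] [238.38, 156.0]
orange S [250, 145, 3, 14, 26] [250.65, 151.88]
orange S [238, 189, 4, 17, 35] [239.03, 197.0]
orange S [113, 229, 13, 15, 114] [118.55, 235.42]
yellow T [227, 177, 13, 2, 19] [233.16, 177.68]
yellow S [224, 196, 14, 10, 82] [231.51, 200.66]
tray [107, 156, 55, 56, 2424] [528.52781697 395.07124189] [143.173979   146.40802131 143.55137929 143.42189972] -87.56893949005197
tray [60, 214, 39, 41, 1229] [401.90599868 557.81652627] [ 98.79889986 102.58111227  99.01467368 101.13573659] -85.0982311550282
tray [142, 231, 69, 69, 4445] [284.46440046 295.52550546] [183.01175838 183.10125216 188.2026907  182.83732101] -5.402679015869403
134 309 323
138 308 323
142 308 324
146 308 324
150 309 324
154 307 330
158 305 331
162 305 331
166 305 331
170 305 331
174 305 331
178 305 331
182 305 331
186 306 331
190 306 331
194 306 331
198 306 332
202 307 328
```

View pics/ct.png

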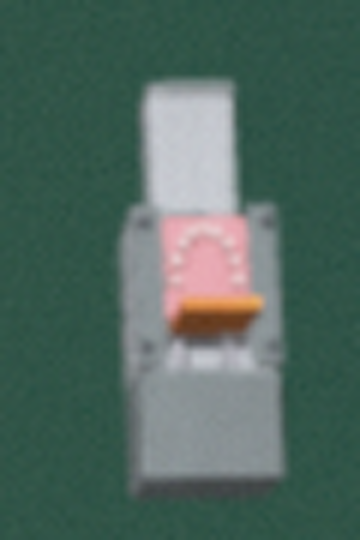

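View pics/cs.png

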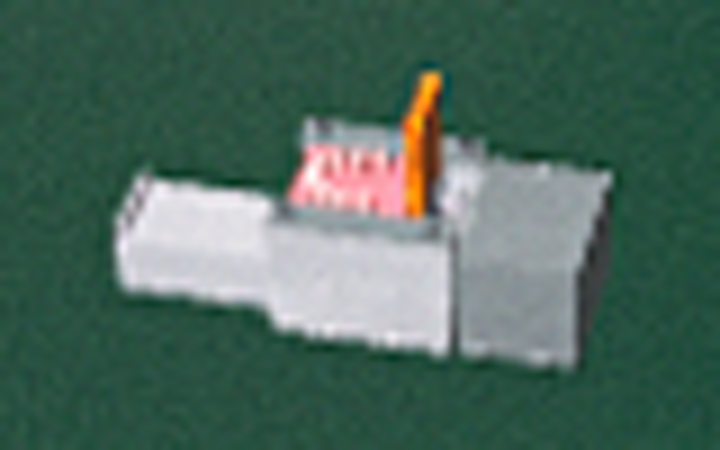

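Crops: in the top view the landing's far edge is at about (309.5,134) to (324,134), the lip fronts at (306,154) and (331,154), and the plate's top edge at (315–329,169). The side view shows the plate top at about (252,144).

Run:
```python
from h import *
T=dict(np.load("top0.npz"));S=dict(np.load("side0.npz"))
t=lambda a,b,z:ray(T,285+(a+.5)/6-.5,120+(b+.5)/6-.5,z).round(1)
s=lambda a,b,z:ray(S,205+(a+.5)/9-.5,135+(b+.5)/9-.5,z).round(1)
for n,a in dict(stopL=(148,83,31),stopR=(235,83,31),landL=(147,205,25),landR=(238,205,25),lipFL=(127,207,58),lipFR=(275,206,58),housRL=(136,480,52),housRR=(285,475,52),housFL=(133,368,52),housFR=(283,365,52),plTL=(185,297,100),plTR=(263,295,100),pinkFL=(163,218,53),pinkFR=(247,217,53)).items(): print(n,t(*a))
for n,a in dict(lipFnear=(272,213,58),housRnear=(578,265,52),housRfar=(612,175,52),plTnear=(408,118,100),plTfar=(430,72,100),stopnear=(117,242,31),stopfar=(140,180,31)).items(): print("S",n,s(*a))
```

```text
stopL [ 611.4 -119.1]
stopR [ 606.5 -160.5]
landL [ 552.9 -110.9]
landR [ 547.8 -154. ]
lipFL [543.6 -96.5]
lipFR [ 536.  -164.9]
housRL [415.8 -83.3]
housRR [ 410.1 -151.4]
housFL [468.3 -89.3]
housFR [ 461.6 -158.3]
plTL [ 486.9 -110.2]
plTR [ 483.8 -145.1]
pinkFL [ 537.7 -113.2]
pinkFR [ 533.6 -152.2]
S lipFnear [ 540.4 -105. ]
S housRnear [416.2 -93. ]
S housRfar [ 408.7 -151.4]
S plTnear [ 486.1 -117.8]
S plTfar [ 481.7 -148.6]
S stopnear [ 607.6 -112.8]
S stopfar [ 606.3 -154. ]
```

Pink mould: axis at about -6.4°, model centre at about (512,-130), press point at about (479,-126). Tray centre: about (528,395). I'll move behind the plate with the fingers shut and the tool x axis along the push direction.

{"method": "step_arm", "body": {"targets": [[[0.32,0.87,0,0,0,-0.82,0],[0.32,0.87,0,0,0,-0.82,0],[0.32,0.87,0,0,0,-0.82,0],[0.32,0.87,0,0,0,-0.82,0],[0.32,0.87,0,0,0,-0.82,0]]]}}

```text
t: 0.72
ee_pos: [357.6, -341.1, 404.5]
orientation: [-3.13, -0.269, 0.0]
ft_force: [0.1, -1.3, -0.4]
width: 41.1
grasp_force: 0.0
```

{"method": "step_arm", "body": {"targets": [[[0.32,0.87,-0.2,0,0,-0.82,0],[0.32,0.87,-0.2,0,0,-0.82,0],[0.32,0.87,-0.2,0,0,-0.82,0],[0.32,0.87,-0.2,0,0,-0.82,0],[0.32,0.87,-0.2,0,0,-0.82,0]]]}}

```text
t: 1.35
ee_pos: [437.6, -123.6, 354.3]
orientation: [-3.136, 0.18, 0.0]
ft_force: [1.7, -0.6, 0.1]
width: 0.4
grasp_force: 0.0
```

{"method": "step_arm", "body": {"targets": [[[0,0,0,0,0,0,0],[0,0,0,0,0,0,0],[0,0,0,0,0,0,0],[0,0,0,0,0,0,0],[0,0,0,0,0,0,0]]]}}

```text
t: 1.98
ee_pos: [437.2, -125.7, 354.8]
orientation: [3.136, -0.179, 0.0]
ft_force: [-0.3, -0.0, 0.9]
width: 0.6
grasp_force: 0.0
```

{"method": "step_arm", "body": {"targets": [[[0,0.04,-0.5,0,0,0,0],[0,0.04,-0.5,0,0,0,0],[0,0,-0.5,0,0,0,0],[0,0,-0.5,0,0,0,0],[0,0,0,0,0,0,0]]]}}

```text
t: 2.6
ee_pos: [436.7, -121.1, 253.5]
orientation: [-3.136, 0.177, 0.006]
ft_force: [0.3, -1.2, -0.3]
width: 0.5
grasp_force: 0.0
```

Run:
```python
from workcell import get_image
import cv2,numpy as np
a=get_image("top")["pixels"][100:230,250:380,::-1];b=get_image("side")["pixels"][70:200,180:310,::-1]
cv2.imwrite("pics/p1.png",cv2.resize(np.hstack([a,b]),None,fx=3,fy=3,interpolation=cv2.INTER_CUBIC))
```

```text
(no output)
```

View pics/p1.png

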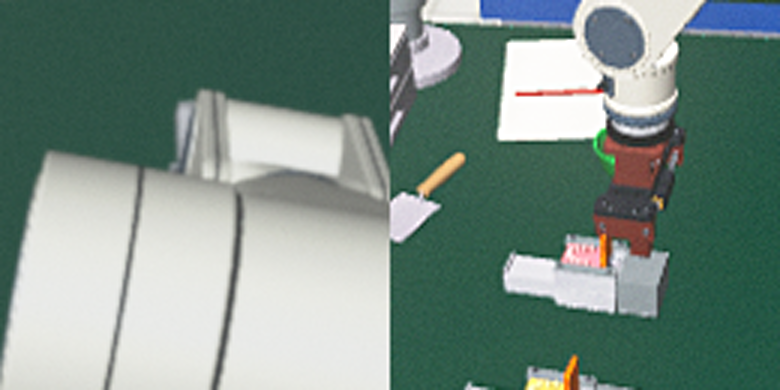

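The side view shows the shut fingers just behind the orange plate, at right-half pixel (630,245), and above the housing. I'll push slowly along the axis and find contact by force.

{"method": "step_arm", "body": {"targets": [[[0.08,-0.009,0,0,0,0,0],[0.08,-0.009,0,0,0,0,0],[0.08,-0.009,0,0,0,0,0],[0.08,-0.009,0,0,0,0,0],[0,0,0,0,0,0,0]]]}}

```text
t: 3.32
ee_pos: [453.7, -122.9, 254.7]
orientation: [3.137, -0.177, 0.001]
ft_force: [-0.0, -0.6, -0.6]
width: 0.6
grasp_force: 0.0
```

{"method": "step_arm", "body": {"targets": [[[0.08,-0.009,0,0,0,0,0],[0.08,-0.009,0,0,0,0,0],[0.08,-0.009,0,0,0,0,0],[0,0,0,0,0,0,0],[0,0,0,0,0,0,0]]]}}

```text
t: 3.95
ee_pos: [465.3, -124.2, 254.6]
orientation: [-3.137, 0.177, 0.0]
ft_force: [-0.4, 0.3, -0.4]
width: 0.8
grasp_force: 0.0
```

{"method": "step_arm", "body": {"targets": [[[0.08,-0.009,0,0,0,0,0],[0,0,0,0,0,0,0],[0.08,-0.009,0,0,0,0,0],[0,0,0,0,0,0,0],[0,0,0,0,0,0,0]]]}}

```text
t: 4.58
ee_pos: [473.3, -125.0, 254.5]
orientation: [-3.136, 0.177, 0.001]
ft_force: [-3.0, 1.1, 0.3]
width: 0.6
grasp_force: 1.5
```

{"method": "step_arm", "body": {"targets": [[[0.08,-0.009,0,0,0,0,0],[0.08,-0.009,0,0,0,0,0],[0.08,-0.009,0,0,0,0,0],[0,0,0,0,0,0,0],[0,0,0,0,0,0,0]]]}}

```text
t: 5.2
ee_pos: [485.3, -126.3, 254.5]
orientation: [-3.136, 0.177, 0.001]
ft_force: [-3.6, 2.9, -0.5]
width: 0.3
grasp_force: 2.0
```

Contact came at x≈470. I'll push on to about 62 to 64 mm of stroke.

{"method": "step_arm", "body": {"targets": [[[0.12,-0.0134,0,0,0,0,0],[0.12,-0.0134,0,0,0,0,0],[0.12,-0.0134,0,0,0,0,0],[0.12,-0.0134,0,0,0,0,0],[0,0,0,0,0,0,0]]]}}

```text
t: 5.82
ee_pos: [509.1, -128.9, 254.5]
orientation: [-3.136, 0.177, 0.002]
ft_force: [-5.3, 4.2, 1.2]
width: 0.7
grasp_force: 2.9
```

{"method": "step_arm", "body": {"targets": [[[0.12,-0.0134,0,0,0,0,0],[0.12,-0.0134,0,0,0,0,0],[0.12,-0.0134,0,0,0,0,0],[0.1,-0.011,0,0,0,0,0],[0,0,0,0,0,0,0]]]}}

```text
t: 6.45
ee_pos: [531.8, -131.3, 254.5]
orientation: [-3.136, 0.177, 0.004]
ft_force: [-6.2, 4.9, 4.2]
width: 0.5
grasp_force: 3.8
```

{"method": "step_arm", "body": {"targets": [[[0.06,-0.007,0,0,0,0,0],[0,0,0,0,0,0,0],[-0.2,0.022,0,0,0,0,0],[-0.3,0.033,0,0,0,0,0],[-0.3,0.033,0,0,0,0,0]]]}}

```text
t: 7.08
ee_pos: [494.9, -127.6, 254.6]
orientation: [3.136, -0.177, 0.001]
ft_force: [-2.5, 1.9, -1.9]
width: 0.4
grasp_force: 1.2
```

{"method": "step_arm", "body": {"targets": [[[-0.3,0.033,0,0,0,0,0],[-0.3,0.033,0,0,0,0,0],[-0.3,0.033,0,0,0,0,0],[-0.2,0.022,0,0,0,0,0],[0,0,0,0,0,0,0]]]}}

```text
t: 7.7
ee_pos: [439.9, -121.6, 254.8]
orientation: [3.137, -0.177, 0.0]
ft_force: [0.1, 0.6, -0.7]
width: 0.5
grasp_force: 0.0
```

{"method": "step_arm", "body": {"targets": [[[0,0,0.8,0,0,0,0.8],[-0.5,0,1,0,0,0,0.8],[-1,0,1,0,0,0,0.8],[-1,0,0,0,0,0,0.8],[0,0,0,0,0,0,0.8]]]}}

```text
t: 8.32
ee_pos: [319.0, -121.2, 389.2]
orientation: [3.136, -0.179, 0.001]
ft_force: [1.2, -0.5, -0.0]
width: 46.9
grasp_force: 0.0
```

Run:
```python
from workcell import get_image
from h import *
T=get_image("top");S=get_image("side");np.savez("T1.npz",**T);np.savez("S1.npz",**S)
a=T["pixels"][100:230,250:380,::-1];b=S["pixels"][100:230,180:310,::-1]
cv2.imwrite("pics/p2.png",cv2.resize(np.hstack([a,b]),None,fx=3,fy=3,interpolation=cv2.INTER_CUBIC))
for nm,lo,hi in(("pink",(160,60,120),(179,255,255)),("orange",(8,190,150),(19,255,255))):
    for k,d in(("T",T),("S",S)):
        for s,c,m in blobs(d,lo,hi): print(nm,k,s,c)
```

```text
pink T [309, 133, 18, 19, 241] [317.29, 143.29]
pink S [219, 149, 16, 15, 145] [226.49, 156.4]
orange S [250, 143, 4, 16, 25] [251.0, 150.6]
orange S [239, 189, 3, 6, 8] [240.25, 191.5]
orange S [238, 194, 2, 12, 22] [238.45, 199.95]
orange S [113, 229, 12, 15, 80] [117.49, 234.86]
orange S [10, 292, 5, 11, 12] [11.92, 297.17]
orange S [23, 304, 7, 2, 8] [25.75, 304.88]
orange S [31, 306, 14, 2, 14] [37.5, 306.36]
```

View pics/p2.png

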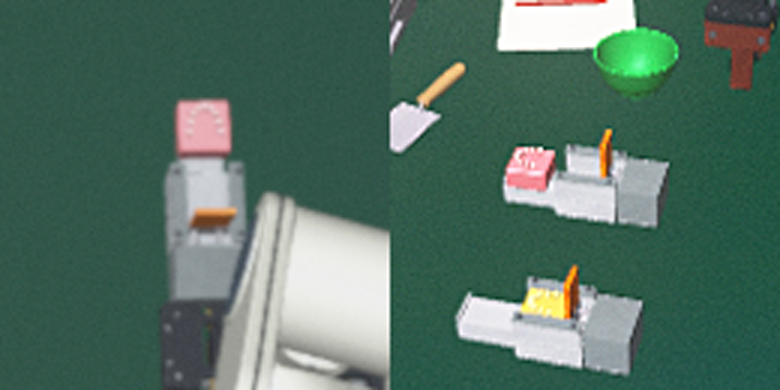

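The model sits on the landing (left half, 177–231 by 98–157) and the plate has sprung back. I'll measure the model's pose.

Run:
```python
from h import *
T=dict(np.load("T1.npz"));S=dict(np.load("S1.npz"))
for k,d in(("T",T),("S",S)):
    h=cv2.cvtColor(d["pixels"],cv2.COLOR_RGB2HSV);m=cv2.inRange(h,(150,40,90),(179,255,255))|cv2.inRange(h,(0,40,150),(6,255,255))
    x,y=(300,125) if k=="T" else (210,140)
    q=np.zeros_like(m);q[y:y+40,x:x+40]=m[y:y+40,x:x+40];q=cv2.morphologyEx(q,cv2.MORPH_CLOSE,np.ones((5,5)))
    c=max(cv2.findContours(q,0,2)[0],key=cv2.contourArea);r=cv2.minAreaRect(c);print(k,r)
    for p in cv2.boxPoints(r): print(p.round(1),ray(d,*p,53).round(1),ray(d,*p,25).round(1))
# predicted outlines of the box for a guess
u=np.array([.9938,-.1115]);v=np.array([.1115,.9938]);C=np.array([512.2,-130])+64*u;print("guess",C)
for k,d in(("T",T),("S",S)):
  print(k,[proj(d,[*(C+a*25*u+b*24*v),z]).round(1).tolist() for z in(53,25) for a,b in((1,1),(1,-1),(-1,-1),(-1,1))])
  hh=cv2.cvtColor(d["pixels"],cv2.COLOR_RGB2HSV)
```

```text
T ((317.5, 142.5), (19.0, 17.0), 90.0)
[309. 133.] [ 605.4 -115. ] [ 614.7 -119.5]
[326. 133.] [ 599.8 -162.8] [ 608.9 -168.2]
[326. 152.] [ 544.4 -154.5] [ 552.4 -159.8]
[309. 152.] [ 550.  -107.1] [ 558.1 -111.4]
S ((226.54998779296875, 155.64999389648438), (15.132086753845215, 13.859292984008789), 8.130102157592773)
[218.1 161.4] [598.4 -86.6] [ 607.7 -120.2]
[220.  147.7] [ 607.3 -167.1] [ 616.9 -203.2]
[235.  149.9] [ 549.3 -160.1] [ 557.1 -196. ]
[233.1 163.6] [542.7 -80.4] [ 550.3 -113.9]
guess [ 575.8032 -137.136 ]
T [[309.5, 133.7], [326.4, 133.6], [327.1, 150.5], [310.0, 150.6], [308.4, 136.9], [325.0, 136.8], [325.7, 153.4], [308.9, 153.5]]
S [[218.4, 156.3], [222.3, 148.4], [235.2, 150.2], [231.5, 158.1], [219.0, 162.2], [222.9, 154.4], [235.6, 156.1], [232.0, 164.1]]
```

{"method": "step_arm", "body": {"targets": [[[0.86,-0.05,0,0,0,0,0.8],[0.86,-0.05,0,0,0,0,0.8],[0.86,-0.05,0,0,0,0,0.8],[0.86,-0.05,-0.2,0,0,0,0.8],[0.86,-0.05,-0.4,0,0,0,0.8]]]}}

```text
t: 9.05
ee_pos: [539.7, -134.0, 358.3]
orientation: [3.136, -0.176, 0.003]
ft_force: [0.3, 0.3, 0.6]
width: 70.3
grasp_force: 0.0
```

{"method": "step_arm", "body": {"targets": [[[0.84,-0.05,-0.6,0,0,0,0.8],[0,0,-0.8,0,0,0,0.8],[0,0,-0.5,0,0,0,0.8],[0,0,0,0,0,0,0.8],[0,0,0,0,0,0,0.8]]]}}

```text
t: 9.68
ee_pos: [579.3, -136.6, 264.1]
orientation: [3.137, -0.176, 0.001]
ft_force: [1.2, 0.2, -0.4]
width: 70.3
grasp_force: 0.0
```

{"method": "step_arm", "body": {"targets": [[[-0.06,0,-0.3,0,0,0,0.8],[0,0,-0.3,0,0,0,0.8],[0,0,-0.3,0,0,0,0.8],[0,0,-0.18,0,0,0,0.8],[0,0,0,0,0,0,0.8]]]}}

```text
t: 10.3
ee_pos: [574.9, -136.5, 208.9]
orientation: [-3.136, 0.177, 0.003]
ft_force: [-0.3, 0.5, 0.1]
width: 70.2
grasp_force: 0.0
```

Run:
```python
from workcell import get_image
import cv2,numpy as np
b=get_image("side")["pixels"][70:200,180:310,::-1]
cv2.imwrite("pics/p3.png",cv2.resize(b,None,fx=4,fy=4,interpolation=cv2.INTER_CUBIC))
```

```text
(no output)
```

View pics/p3.png

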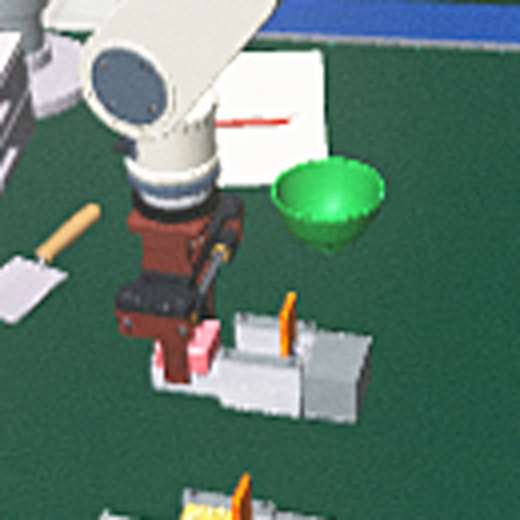

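The fingers straddle the model, with the near finger at (177,355) and the model spanning 155–220. I'll raise 1 mm, close, then lift a little.

{"method": "step_arm", "body": {"targets": [[[0,0,0.02,0,0,0,0.5],[0,0,0,0,0,0,0.4],[0,0,0,0,0,0,0.3],[0,0,0,0,0,0,0.3],[0,0,0,0,0,0,0.3]]]}}

```text
t: 10.98
ee_pos: [575.4, -136.7, 211.3]
orientation: [3.137, -0.177, 0.001]
ft_force: [-1.9, -0.0, 5.6]
width: 48.0
grasp_force: 30.0
```

{"method": "step_arm", "body": {"targets": [[[0,0,0.1,0,0,0,0.3],[0,0,0.2,0,0,0,0.3],[0,0,0.4,0,0,0,0.3],[0,0,0.5,0,0,0,0.3],[0,0,0,0,0,0,0.3]]]}}

```text
t: 11.6
ee_pos: [576.1, -136.8, 273.7]
orientation: [3.136, -0.177, 0.008]
ft_force: [-0.2, 0.1, -1.2]
width: 47.9
grasp_force: 30.0
```

{"method": "step_arm", "body": {"targets": [[[0,0,0.6,0,0,0,0.3],[0,0.2,0.6,0,0,0,0.3],[-0.08,0.6,0.2,0,0,0.2,0.3],[-0.08,0.8,0,0,0,0.2,0.3],[-0.08,0.8,0,0,0,0.2,0.3]]]}}

```text
t: 12.22
ee_pos: [562.7, -15.7, 340.7]
orientation: [-3.14, 0.112, 0.0]
ft_force: [0.7, -0.0, -1.0]
width: 47.4
grasp_force: 30.0
```

{"method": "step_arm", "body": {"targets": [[[-0.08,0.8,0,0,0,0.2,0.3],[-0.08,0.8,0,0,0,0.2,0.3],[-0.08,0.8,0,0,0,0.2,0.3],[-0.08,0.8,0,0,0,0.2,0.3],[-0.08,0.8,0,0,0,0.2,0.3]]]}}

```text
t: 12.85
ee_pos: [542.7, 184.6, 340.4]
orientation: [3.141, -0.001, -0.001]
ft_force: [-0.3, -0.3, -1.2]
width: 48.0
grasp_force: 30.0
```

{"method": "step_arm", "body": {"targets": [[[-0.08,0.8,0,0,0,0.2,0.3],[-0.08,0.8,0,0,0,0.2,0.3],[-0.08,0.8,0,0,0,0.2,0.3],[-0.08,0.8,0,0,0,0,0.3],[0,0,0,0,0,0,0.3]]]}}

```text
t: 13.48
ee_pos: [526.5, 345.6, 340.3]
orientation: [-3.141, -0.069, 0.0]
ft_force: [1.5, -0.6, -0.5]
width: 48.0
grasp_force: 30.0
```

Run:
```python
from workcell import readout
o=readout.get_obs();print(o['t'],o['ee_pos'],o['orientation'],o['qpos'],o['width'],o['grasp_force'])
```

```text
13.475 [526.47006165 345.59395129 340.29071058] [-3.14061570e+00 -6.92041550e-02  2.21687541e-04] [5.61937384e-01 5.05427553e-01 1.66368926e+00 3.10550205e-04
 9.72486621e-01 2.08849549e+00] 47.99442265173417 29.95462864637375
```

{"method": "step_arm", "body": {"targets": [[[0.02,0.5,0,0,0,0,0.3],[0.02,0.49,-0.4,0,0,0,0.3],[0,0,-0.8,0,0,0,0.3],[0,0,-0.8,0,0,0,0.3],[0,0,0,0,0,0,0.3]]]}}

```text
t: 14.1
ee_pos: [528.2, 392.0, 237.6]
orientation: [3.137, 0.063, -0.009]
ft_force: [-0.1, -0.6, -1.9]
width: 47.6
grasp_force: 30.0
```

Run:
```python
from workcell import get_image
import cv2,numpy as np
b=get_image("side")["pixels"][200:340,140:280,::-1]
cv2.imwrite("pics/p4.png",cv2.resize(b,None,fx=4,fy=4,interpolation=cv2.INTER_CUBIC))
```

```text
(no output)
```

View pics/p4.png

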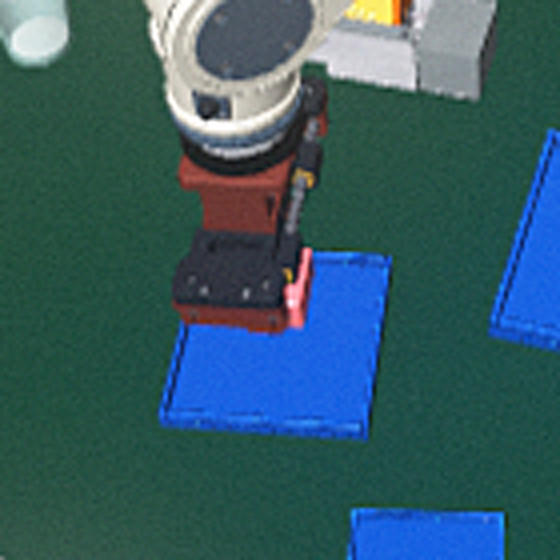

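The model is held level over the mid-sized tray, its near edge visible at (298,300). Now to lower it gently.

{"method": "step_arm", "body": {"targets": [[[0,0.05,-0.3,0,0,0,0.3],[0,0,-0.25,0,0,0,0.3],[0,0,-0.2,0,0,0,0.3],[0,0,-0.1,0,0,0,0.3],[0,0,0,0,0,0,0.3]]]}}

```text
t: 14.78
ee_pos: [529.1, 395.3, 198.0]
orientation: [3.141, 0.064, -0.001]
ft_force: [-0.1, 0.4, -1.8]
width: 47.8
grasp_force: 30.0
```

{"method": "step_arm", "body": {"targets": [[[0,0,-0.03,0,0,0,0.3],[0,0,-0.03,0,0,0,0.3],[0,0,0,0,0,0,0.3],[0,0,0,0,0,0,0.3],[0,0,0,0,0,0,0.3]]]}}

```text
t: 15.4
ee_pos: [529.2, 395.4, 195.5]
orientation: [-3.141, -0.064, -0.0]
ft_force: [-0.1, 0.4, -1.3]
width: 47.5
grasp_force: 30.0
```

{"method": "step_arm", "body": {"targets": [[[0,0,-0.03,0,0,0,0.3],[0,0,-0.03,0,0,0,0.3],[0,0,0,0,0,0,0.3],[0,0,0,0,0,0,0.3],[0,0,0,0,0,0,0.3]]]}}

```text
t: 16.02
ee_pos: [529.2, 395.4, 192.4]
orientation: [-3.141, -0.064, -0.0]
ft_force: [0.8, -0.3, 0.4]
width: 48.0
grasp_force: 30.0
```

{"method": "step_arm", "body": {"targets": [[[0,0,-0.02,0,0,0,0.3],[0,0,0,0,0,0,0.3],[0,0,0,0,0,0,0.3],[0,0,0,0,0,0,0.3],[0,0,0,0,0,0,0.3]]]}}

```text
t: 16.65
ee_pos: [529.2, 395.4, 191.4]
orientation: [-3.141, -0.064, -0.0]
ft_force: [0.9, 0.0, -0.4]
width: 47.6
grasp_force: 30.0
```

{"method": "step_arm", "body": {"targets": [[[0,0,-0.02,0,0,0,0.3],[0,0,0,0,0,0,0.3],[0,0,0,0,0,0,0.3],[0,0,0,0,0,0,0.3],[0,0,0,0,0,0,0.3]]]}}

```text
t: 17.27
ee_pos: [529.2, 395.4, 190.4]
orientation: [-3.141, -0.064, -0.0]
ft_force: [0.1, -0.0, -0.8]
width: 47.5
grasp_force: 30.0
```

{"method": "step_arm", "body": {"targets": [[[0,0,-0.01,0,0,0,0.3],[0,0,0,0,0,0,0.3],[0,0,0,0,0,0,0.3],[0,0,0,0,0,0,0.3],[0,0,0,0,0,0,0.3]]]}}

```text
t: 17.9
ee_pos: [529.2, 395.5, 190.4]
orientation: [-3.141, -0.064, -0.0]
ft_force: [-1.5, -0.9, 6.4]
width: 47.7
grasp_force: 30.0
```

Touchdown: +6 N upward and z has stopped falling. I'll release slightly inside the tray, then rise.

{"method": "step_arm", "body": {"targets": [[[0,0,0,0,0,0,0.6],[0,0,0,0,0,0,0.7],[0,0,0,0,0,0,0.75],[0,0,0,0,0,0,0.75],[0,0,0,0,0,0,0.75]]]}}

```text
t: 18.52
ee_pos: [529.2, 395.4, 189.8]
orientation: [3.141, 0.064, -0.0]
ft_force: [-0.2, -0.2, -0.4]
width: 66.0
grasp_force: 0.0
```

{"method": "step_arm", "body": {"targets": [[[0,0,0.1,0,0,0,0.75],[0,0,0.4,0,0,0,0.75],[0,0,0.8,0,0,0,0.75],[0,0,1,0,0,0,0.75],[0,0,1,0,0,0,0.75]]]}}

```text
t: 19.15
ee_pos: [529.1, 395.3, 358.0]
orientation: [-3.14, -0.064, -0.002]
ft_force: [0.9, 0.3, -1.1]
width: 65.9
grasp_force: 0.0
```

{"method": "step_arm", "body": {"targets": [[[-0.8,-0.5,0,0,0,0,0.75],[-0.8,-0.5,0,0,0,0,0.75],[-0.6,-0.5,0,0,0,0,0.75],[0,0,0,0,0,0,0.75],[0,0,0,0,0,0,0.75]]]}}

```text
t: 19.77
ee_pos: [419.9, 320.9, 356.3]
orientation: [-3.139, -0.064, -0.004]
ft_force: [0.5, -0.0, -0.8]
width: 65.7
grasp_force: 0.0
```

Run:
```python
from workcell import get_image
from h import *
T=get_image("top");S=get_image("side")
a=T["pixels"][110:250,80:260,::-1];b=S["pixels"][170:310,140:280,::-1]
cv2.imwrite("pics/p5.png",cv2.resize(np.hstack([a,b]),None,fx=2.4,fy=2.4,interpolation=cv2.INTER_CUBIC))
for k,d in(("T",T),("S",S)):
    for s,c,m in blobs(d,(160,60,120),(179,255,255)): print(k,s,c,ray(d,*c,30))
```

```text
S [198, 273, 20, 20, 284] [208.12, 282.23] [528.4954621  402.02590107]
```

View pics/p5.png

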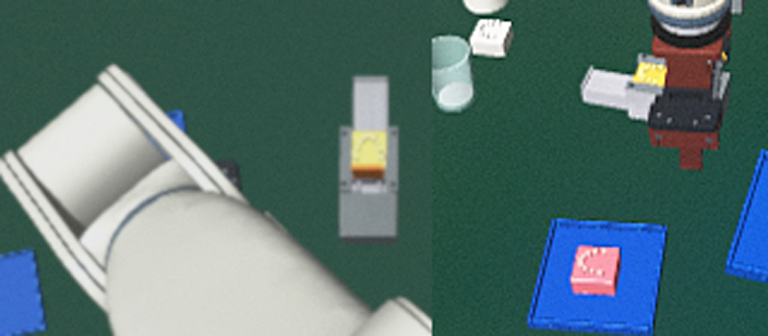

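The side view shows the pink model flat with its teeth up, in the middle of the blue tray at (595,268). The yellow model is still in its mould, and the gripper is clear.

```bash
python3 -c "
from workcell import ctrl
print(ctrl.close_job())"
```

```text
the job is handed in; nothing more can be done
None
```

The pink model was ejected onto the landing, the plate sprang back, and the model now lies flat, teeth up, in the middle-sized blue tray; the yellow model was left in its mould, and the job is handed in at about 20 s of the 51 s allowed.

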